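# Find and release the latched channel key

### The job

One channel of the white switch box was left on: one of its four identical keys is latched down a little. Touch each key lightly in turn, from the leftmost to the rightmost, to find the one that is already down; then press that one home and let go so that it releases and all four keys stand up. Do not push in any key that is up, and leave the things round the box where they are.

Things in the scene. Friction and masses are not known exactly. Their poses are not given: they have to be found in the camera images.
- switch_box: White channel switch box, 110 mm deep (its x) by 240 mm wide (its y) by 50 mm tall, held fast to the worktop. Origin: centre of its underside; x points away from the robot, y along the row of keys to the left, z up. Four identical white square keys (26 x 26 mm, 50 mm between centres) stand in black 36 mm collars whose tops lie 52 mm above the worktop; full key travel is 9 mm.
- place_1 (a point): Place of the leftmost key, seen from the robot: a point fixed to the box at the centre of the key's top face when up, 64 mm above the worktop; it does not move with the key. The latched key (any of the four, new in each run) has its top 4 mm lower, 60 mm above the worktop. A tall instrument fills the worktop left of y = 0.28 m, beyond x = 0.37 m.
- place_2 (a point): Place of the second key from the left, seen from the robot: a point fixed to the box at the centre of the key's top face when up, 64 mm above the worktop; it does not move with the key. A key that is up starts to move at 2 N and takes 1.2 N more per mm; let go, it springs back up. Pushed in over 5 mm (8 N) it counts as switched on.
- place_3 (a point): Place of the third key from the left, seen from the robot: a point fixed to the box at the centre of the key's top face when up, 64 mm above the worktop; it does not move with the key. The latched key does not move below about 7 N. Pushed at least 3 mm further in than it is latched (about 10 N), its catch lets go.
- place_4 (a point): Place of the rightmost key, seen from the robot: a point fixed to the box at the centre of the key's top face when up, 64 mm above the worktop; it does not move with the key. A latched key pushed right in to its stop (9 mm below the up height, about 13 N) is surely freed, and comes all the way up as the fingers leave it.
- vial_std_mid (a point): Bystander: short glass vial with a black cap, 27 mm across and 62 mm tall, standing. The point is half-way up, on its centre.
- vial_loose_2_mid (a point): Bystander: glass vial with a white cap, 26 mm across and 95 mm tall, standing. The point is half-way up, on its centre.
- stopper_1_mid (a point): Bystander: black rubber stopper, 24 mm across and 25 mm tall, standing. The point is half-way up, on its centre.
- septa_tin_mid (a point): Bystander: round white tin with a blue lid, 62 mm across and 30 mm tall. The point is half-way up, on its centre.
- beaker_100_mid (a point): Bystander: clear glass beaker, 54 mm across and 71 mm tall, standing. The point is half-way up, on its centre.
- pen_3_mid (a point): Bystander: red pen, about 140 mm long and 11 mm thick, lying. The point is half-way up, on its centre.

How it is judged:
On the way, in this order (a step that is already met when the one before it is completed fails the run):
1. the fingers touch the leftmost key (((horizontal distance between key_a_cap_c0 and place_1 below 0.02 m and contact force between the fingers and key_a_cap_c0 above 0.5 N) or (horizontal distance between key_b_cap_c0 and place_1 below 0.02 m and contact force between the fingers and key_b_cap_c0 above 0.5 N) or (horizontal distance between key_c_cap_c0 and place_1 below 0.02 m and contact force between the fingers and key_c_cap_c0 above 0.5 N) or (horizontal distance between key_d_cap_c0 and place_1 below 0.02 m and contact force between the fingers and key_d_cap_c0 above 0.5 N))), for 0.04 s.
2. the fingers touch the second key from the left (((horizontal distance between key_a_cap_c0 and place_2 below 0.02 m and contact force between the fingers and key_a_cap_c0 above 0.5 N) or (horizontal distance between key_b_cap_c0 and place_2 below 0.02 m and contact force between the fingers and key_b_cap_c0 above 0.5 N) or (horizontal distance between key_c_cap_c0 and place_2 below 0.02 m and contact force between the fingers and key_c_cap_c0 above 0.5 N) or (horizontal distance between key_d_cap_c0 and place_2 below 0.02 m and contact force between the fingers and key_d_cap_c0 above 0.5 N))), for 0.04 s.
3. the fingers touch the third key from the left (((horizontal distance between key_a_cap_c0 and place_3 below 0.02 m and contact force between the fingers and key_a_cap_c0 above 0.5 N) or (horizontal distance between key_b_cap_c0 and place_3 below 0.02 m and contact force between the fingers and key_b_cap_c0 above 0.5 N) or (horizontal distance between key_c_cap_c0 and place_3 below 0.02 m and contact force between the fingers and key_c_cap_c0 above 0.5 N) or (horizontal distance between key_d_cap_c0 and place_3 below 0.02 m and contact force between the fingers and key_d_cap_c0 above 0.5 N))), for 0.04 s.
4. the fingers touch the rightmost key (((horizontal distance between key_a_cap_c0 and place_4 below 0.02 m and contact force between the fingers and key_a_cap_c0 above 0.5 N) or (horizontal distance between key_b_cap_c0 and place_4 below 0.02 m and contact force between the fingers and key_b_cap_c0 above 0.5 N) or (horizontal distance between key_c_cap_c0 and place_4 below 0.02 m and contact force between the fingers and key_c_cap_c0 above 0.5 N) or (horizontal distance between key_d_cap_c0 and place_4 below 0.02 m and contact force between the fingers and key_d_cap_c0 above 0.5 N))), for 0.04 s.
5. the key that was latched has come up (z of key_a_cap_c0 in the frame of switch_box above 0.0525 m), for 0.1 s.
At the end, for the whole second after the job is handed in: All four keys stand up, each within 1.5 mm of its full height (z of each of key_a_cap_c0, key_b_cap_c0, key_c_cap_c0, key_d_cap_c0 in the frame of switch_box above 0.0525 m); the robot touches nothing.
It fails at once if a key that was up is pushed in more than 5 mm (z of any of key_b_cap_c0, key_c_cap_c0, key_d_cap_c0 in the frame of switch_box below 0.049 m).
It fails at once if one of the things round the box is shifted, tipped or lifted by more than 20 mm (distance of any of vial_std_mid, vial_loose_2_mid, stopper_1_mid, septa_tin_mid, beaker_100_mid, pen_3_mid from where it was at the start of the episode above 0.02 m).
It also fails if it takes over 54 s, if anything falls off the work surface, if the arm or the gripper's body presses on something with over 40 N, if the wrist force passes 120 N, or if a joint passes its speed limit or range.

### The arm

A 7-joint arm with a two-finger parallel gripper is mounted at the origin on a cart in front of the work surface, level with it; the furniture and walls round the work are solid. World frame = base frame: x ahead of the robot, y to its left, z up, the work surface at z = 0. Lengths are in m, angles in rad, forces in N, time in s.
With the tool pointing down it reaches from about 0.425 to 0.825 m from the base axis. Payload 3.6 kg.
Tool frame: the origin (TCP) lies at the very end of the fingers, on their centre line; the grasp point (between the pads) lies bot.hold_point_z behind it (bot.hold_point_z is the distance from the TCP to the grasp point, in m); z points along the fingers, y is the line along which they close (so a half turn about z gives the same grasp; the last joint's range is limited). The gripper opens to 93 mm and grips with 3 to 60 N. Pads are 15 mm wide; open, the fingers measure 128 mm over their backs; the gripper's body (75 mm by 188 mm) begins 65 mm behind the grasp point.
Start: joints at [-1.371, 0.615, -0.013, 1.423, 0.008, 1.103, -0.04], TCP at [0.145, 0.633, 0.197] pointing down, gripper open.
Joint ranges: [-3.12, 3.12], [-0.3, 2.06], [-1.34, 1.32], [0.26, 2.42], [-1.36, 4.5], [0.01, 1.98], [-2.84, 2.84]. Speed limits (rad/s): [2.79, 2.79, 3.14, 3.14, 3.14, 3.14, 3.14].

### API

Orientations are given as a rotation vector (axis times angle).
In Python, from bench import bot, eyes gives the robot as it stands.
- The arm moves only by the tool servo_tool, never from a script. Its arguments are lists of equal length, an entry for each row: "grip": the gripper command: -1 is fully open, 1 is shut, values between are in proportion; "delta_pos": the shift along the world's x, y, z in mm, a list of three; "rotation": the turn, a rotation vector about the world's x, y, z in degrees, a list of three. A call has 1 to 5 rows; each row is the pose to reach, as a shift and turn from the pose commanded when the call began; what a row does not reach only later rows make up. A row lasts 1/10 s, in which the tool goes at most 50 mm and 8.59 degrees, less where a joint would pass 70% of its speed; a pose out of reach is approached as far as the arm can. A call with a gripper value outside its range is refused whole. The fingers move at their own pace and stop on an object; "grip_force" is the grip in N (left out, the last holds). Time passes only in rows, so rows that repeat a pose let the fingers close. It gives the time, the measured TCP pose, the force, the opening and the grip force at its end, in the units of the state.
- bot.sense(): the state, without advancing time (a new reading comes with each control period).
- eyes.grab_frame(name): name is "side" or "top"; returns a dict with "img" (420x560x3 uint8, red, green, blue), "mtx" (3x3 intrinsics, pixels), "extrinsics" (4x4, takes a point from camera to world coordinates). Camera axes: x right, y up, looking along -z (the intrinsics and any distortion apply to the point x, -y, -z); pixel columns grow to the right and rows downward; lengths in m; the calibration is good to about 2 mm. A picture is of the moment at which its call begins. There is no depth.
- bot.job_done(): hands the job in; it is judged then, once.
The state is a dict: "clock": time; "q": joint angles; "qd": joint speeds; "joint_torque": joint torques, N m; "tool_pos": TCP position; "orientation": TCP orientation; "ft_force": force on the tool from outside, world axes, zero at the start; "moment": the same for the moment, N m; "finger_gap": finger opening in m; "gripper_force": force on a finger pad.
Only numpy, scipy, OpenCV 4.12 (cv2) and the standard library are available. Lean on these libraries where they do the work, as an engineer would, in place of code of your own. Each camera call takes 0.05 s, during which the arm holds its last target. There are 200 camera calls.

## Working session

There is one attempt and no reset: what is moved stays moved. The work goes in short steps, Python scripts to look and compute and a tool call to move; the robot and the scene stay as the last step left them, time stands still between calls to the robot, and variables do not carry over. Pictures are saved under pics/ and viewed, at most 10 in all, crops included, and the job is handed in when it is done.

Besides the shell and the picture viewer there is one more tool, called after ">>>" as name(argument=value, ...) on one line, values as JSON. servo_tool: Moves the arm, as the interface text tells. Its arguments: {"type":"object","properties":{"grip":{"type":"array"},"delta_pos":{"type":"array"},"rotation":{"type":"array"},"grip_force":{"type":"number"}},"required":["grip","delta_pos","rotation"]}

```bash
mkdir -p pics; python3 - <<'E'
from bench import bot, eyes
import cv2,numpy as np
s=bot.sense();print({k:np.round(v,3) for k,v in s.items()},bot.hold_point_z)
for n in("top","side"):
    f=eyes.grab_frame(n);cv2.imwrite(f"pics/{n}0.png",f["img"][:,:,::-1]);print(n,f["mtx"],f["extrinsics"],[k for k in f])
    np.savez(n+"0",**{k:f[k] for k in("img","mtx","extrinsics")})
E
```

```text
{'clock': np.float64(0.0), 'q': array([-1.371,  0.616, -0.013,  1.425,  0.008,  1.103, -0.04 ]), 'qd': array([-0.   , -0.001,  0.002, -0.001, -0.   ,  0.002,  0.   ]), 'joint_torque': array([-0.0000e+00, -4.5893e+01,  2.0900e-01, -1.6575e+01, -6.1000e-02,
        2.0000e-02,  0.0000e+00]), 'tool_pos': array([0.145, 0.633, 0.196]), 'orientation': array([-0.354, -3.121,  0.004]), 'ft_force': array([-1.098,  0.064,  0.211]), 'moment': array([ 0.01 , -0.051, -0.002]), 'gripper_force': np.float64(0.0), 'finger_gap': np.float64(0.093)} 0.0188
top [[392.40381709   0.         285.98132766]
 [  0.         392.40381709 209.48764875]
 [  0.           0.           1.        ]] [[ 0.01887063  0.99890117 -0.04289932  0.50842132]
 [-0.99948809  0.01995566  0.02500652 -0.06128657]
 [ 0.02583513  0.04240547  0.9987664   0.93147431]
 [ 0.          0.          0.          1.        ]] ['img', 'mtx', 'extrinsics']
side [[464.50904801   0.         286.13781439]
 [  0.         464.50904801 216.80488464]
 [  0.           0.           1.        ]] [[ 0.38749686 -0.72271148  0.57230613  1.03246571]
 [ 0.92185525  0.30014637 -0.24514292 -0.29476208]
 [ 0.005392    0.62257552  0.78254114  0.73832266]
 [ 0.          0.          0.          1.        ]] ['img', 'mtx', 'extrinsics']
```

View pics/top0.png

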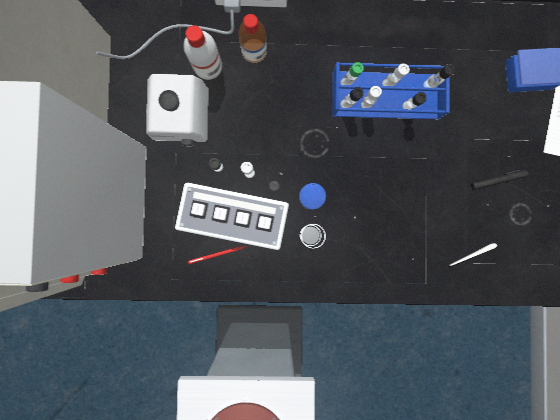

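View pics/side0.png

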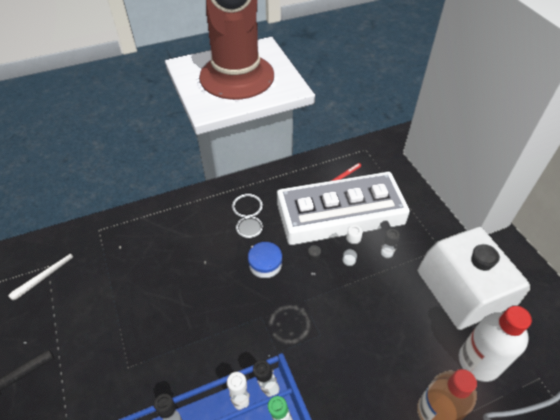

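The top view shows the box at about (232,216), with keys at about (198,209), (220,213), (242,218) and (264,222). The pen, vials, tin and beaker stand round it, and the instrument is at the left. In the side view the keys run right to left from (380,190) to (306,205).

```bash
cat > m.py <<'E'
import cv2,numpy as np
def ray(f,uv):
    K,T=f["mtx"],f["extrinsics"]; d=np.array([(uv[0]-K[0,2])/K[0,0],-(uv[1]-K[1,2])/K[1,1],-1.]); return T[:3,3],T[:3,:3]@d
def on(f,uv,z):
    o,d=ray(f,uv); return o+d*(z-o[2])/d[2]
def tri(r1,r2):
    A=np.zeros((3,3));b=np.zeros(3);P=[]
    for o,d in(r1,r2):
        d=d/np.linalg.norm(d);M=np.eye(3)-np.outer(d,d);A+=M;b+=M@o
    p=np.linalg.solve(A,b); return p,[np.linalg.norm(np.cross(p-o,d/np.linalg.norm(d)))for o,d in(r1,r2)]
def blobs(f,roi,th,lo,hi):
    x0,y0,x1,y1=roi;g=f["img"].min(2)[y0:y1,x0:x1]
    n,l,s,c=cv2.connectedComponentsWithStats((g>th).astype(np.uint8),connectivity=4)
    return sorted([(c[i][0]+x0,c[i][1]+y0,int(s[i][4])) for i in range(1,n) if lo<s[i][4]<hi])
E
python3 - <<'E'
from m import *
t=dict(np.load("top0.npz"));s=dict(np.load("side0.npz"))
for th in(185,215):print(th,np.round(blobs(t,(170,180,295,255),th,40,350),1).tolist(),np.round(blobs(s,(275,170,412,245),th,40,350),1).tolist())
for n,f,(a,b,c,d) in(("t",t,(170,175,295,255)),("s",s,(270,165,412,250))):
    cv2.imwrite(f"pics/{n}c.png",cv2.resize(f["img"][b:d,a:c,::-1],None,fx=5,fy=5,interpolation=cv2.INTER_CUBIC))
for k in[(198,209),(220,213.5),(242,218),(264.5,222.5)]:print(on(t,k,.064).round(4))
# instrument height check: top-right corners in top view
for k in[(38,85),(45,282)]:print([on(t,k,z).round(3).tolist() for z in(.35,.4)])
E
```

```text
185 [[197.5, 208.7, 131.0], [219.8, 213.1, 130.0], [242.0, 217.5, 128.0], [264.2, 222.1, 128.0]] [[305.1, 203.2, 167.0], [330.6, 198.3, 182.0], [355.4, 194.0, 181.0], [379.9, 189.9, 179.0]]
215 [[197.3, 208.6, 118.0], [219.6, 213.2, 118.0], [241.9, 217.6, 120.0], [264.2, 222.0, 117.0]] [[305.3, 203.3, 148.0], [330.7, 198.3, 157.0], [355.4, 194.0, 154.0], [380.0, 189.9, 149.0]]
[0.5429 0.1107 0.064 ]
[0.5339 0.0622 0.064 ]
[0.525  0.0136 0.064 ]
[ 0.516  -0.0361  0.064 ]
[[0.71, 0.295, 0.35], [0.693, 0.264, 0.4]]
[[0.421, 0.271, 0.35], [0.429, 0.243, 0.4]]
```

View pics/tc.png

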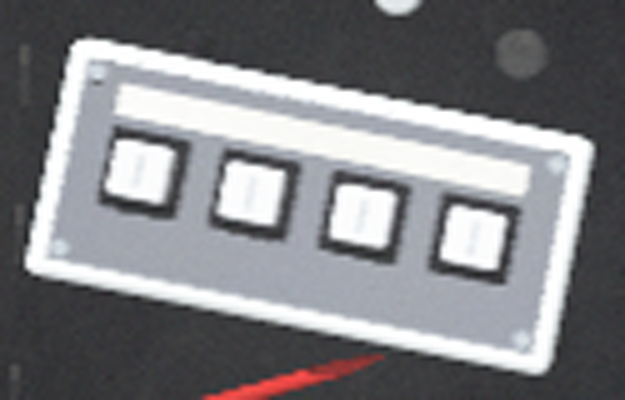

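View pics/sc.png

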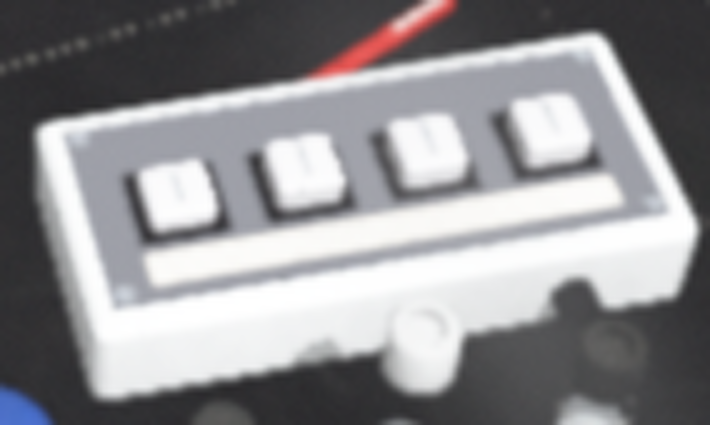

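The side crop shows the key at the left of that view (the robot's rightmost) sitting lowest, which I'll check by touch. Each measured key spacing is 50 mm and the row is yawed about -10°, both consistent with the sizes given. First I'll raise the arm over the instrument, which is about 0.37 m tall.

>>> servo_tool(grip=[1,1,1,1,1], delta_pos=[[0,0,50],[0,0,100],[0,0,150],[0,0,200],[0,0,240]], rotation=[[0,0,0],[0,0,0],[0,0,0],[0,0,0],[0,0,0]], grip_force=10)

```text
clock: 0.6
tool_pos: [0.1455, 0.6333, 0.4405]
orientation: [0.354, 3.121, 0.004]
ft_force: [1.2, 1.5, 0.5]
finger_gap: 0.0575
gripper_force: 0.0
```

>>> servo_tool(grip=[1,1,1,1,1], delta_pos=[[0,0,40],[0,0,50],[10,-20,50],[20,-40,50],[20,-40,50]], rotation=[[0,0,0],[0,0,0],[0,0,0],[0,0,0],[0,0,0]])

```text
clock: 1.1
tool_pos: [0.1676, 0.5913, 0.4885]
orientation: [0.36, 3.119, 0.0]
ft_force: [-0.3, 0.4, 1.1]
finger_gap: 0.0179
gripper_force: 0.0
```

>>> servo_tool(grip=[1,1,1,1,1], delta_pos=[[35,-30,0],[70,-60,0],[100,-95,0],[130,-130,0],[160,-165,0]], rotation=[[0,0,0],[0,0,0],[0,0,0],[0,0,0],[0,0,0]])

```text
clock: 1.6
tool_pos: [0.3261, 0.4277, 0.4868]
orientation: [-0.352, -3.121, 0.001]
ft_force: [0.6, -0.5, -0.7]
finger_gap: 0.0005
gripper_force: 0.0
```

>>> servo_tool(grip=[1,1,1,1,1], delta_pos=[[30,-35,0],[60,-70,0],[90,-105,0],[120,-140,0],[150,-175,0]], rotation=[[0,0,0],[0,0,0],[0,0,0],[0,0,0],[0,0,0]])

```text
clock: 2.1
tool_pos: [0.4763, 0.2529, 0.487]
orientation: [-0.352, -3.121, -0.0]
ft_force: [0.9, 0.3, 1.2]
finger_gap: 0.0003
gripper_force: 0.0
```

>>> servo_tool(grip=[1,1,1,1,1], delta_pos=[[15,-40,0],[30,-80,0],[50,-120,0],[65,-140,0],[65,-140,0]], rotation=[[0,0,0],[0,0,0],[0,0,0],[0,0,0],[0,0,0]])

```text
clock: 2.6
tool_pos: [0.5422, 0.1097, 0.4861]
orientation: [-0.366, -3.119, 0.005]
ft_force: [0.4, 0.2, -0.3]
finger_gap: 0.0001
gripper_force: 0.0
```

>>> servo_tool(grip=[1,1,1,1,1], delta_pos=[[0,0,-45],[0,1,-90],[0,2,-135],[0,2,-180],[0,2,-225]], rotation=[[0,0,0],[0,0,0],[0,0,0],[0,0,0],[0,0,0]])

```text
clock: 3.1
tool_pos: [0.5397, 0.118, 0.2605]
orientation: [-0.349, -3.122, -0.002]
ft_force: [1.0, 1.0, -0.9]
finger_gap: 0.0005
gripper_force: 0.0
```

>>> servo_tool(grip=[1,1,1,1,1], delta_pos=[[1,0,-45],[1,0,-90],[1,0,-135],[1,0,-160],[1,0,-160]], rotation=[[0,0,0],[0,0,0],[0,0,0],[0,0,0],[0,0,0]])

```text
clock: 3.6
tool_pos: [0.5379, 0.1172, 0.0984]
orientation: [-0.349, -3.113, 0.003]
ft_force: [-0.2, 0.4, 0.2]
finger_gap: 0.001
gripper_force: 0.0
```

```bash
python3 - <<'E'
from bench import bot, eyes
import cv2,numpy as np
a=eyes.grab_frame("top")["img"][120:320,150:350,::-1];b=eyes.grab_frame("side")["img"][80:280,230:430,::-1]
cv2.imwrite("pics/p1.png",cv2.resize(np.hstack([a,b]),None,fx=2,fy=2));print(bot.sense()["tool_pos"],bot.sense()["ft_force"])
E
```

```text
[0.54172957 0.11701771 0.10258172] [0.14790323 0.15202281 0.4353441 ]
```

View pics/p1.png

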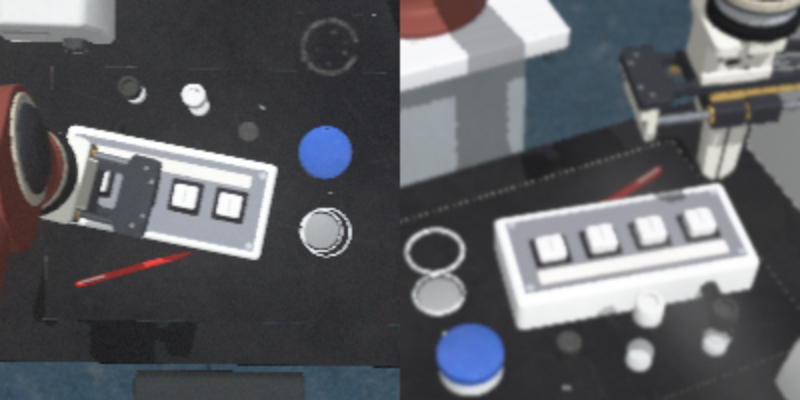

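The closed fingertips stand above the leftmost key, at about (710,170) in the side half of the picture. Next I go down gently.

>>> servo_tool(grip=[1,1,1,1,1], delta_pos=[[2,-3,-15],[2,-3,-30],[2,-3,-32],[2,-3,-32],[2,-3,-32]], rotation=[[0,0,0],[0,0,0],[0,0,0],[0,0,0],[0,0,0]])

```text
clock: 4.2
tool_pos: [0.5447, 0.1131, 0.0719]
orientation: [0.353, 3.119, 0.002]
ft_force: [-0.7, 1.0, -0.1]
finger_gap: 0.001
gripper_force: 0.0
```

>>> servo_tool(grip=[1,1,1], delta_pos=[[0,0,-2],[0,0,-4],[0,0,-4]], rotation=[[0,0,0],[0,0,0],[0,0,0]])

```text
clock: 4.5
tool_pos: [0.5434, 0.1125, 0.0663]
orientation: [-0.354, -3.121, 0.0]
ft_force: [-0.7, -0.5, 0.2]
finger_gap: 0.0006
gripper_force: 0.0
```

>>> servo_tool(grip=[1,1,1,1], delta_pos=[[0,0,-1],[0,0,-2],[0,0,-3],[0,0,-3]], rotation=[[0,0,0],[0,0,0],[0,0,0],[0,0,0]])

```text
clock: 4.9
tool_pos: [0.5434, 0.1125, 0.0631]
orientation: [-0.354, -3.121, 0.0]
ft_force: [-0.1, 0.5, -0.9]
finger_gap: 0.0002
gripper_force: 0.0
```

>>> servo_tool(grip=[1,1,1], delta_pos=[[0,0,-1],[0,0,-1],[0,0,-1]], rotation=[[0,0,0],[0,0,0],[0,0,0]])

```text
clock: 5.2
tool_pos: [0.5435, 0.1125, 0.0623]
orientation: [-0.354, -3.122, 0.0]
ft_force: [-0.3, -0.6, -0.0]
finger_gap: 0.0003
gripper_force: 0.0
```

>>> servo_tool(grip=[1], delta_pos=[[0,0,0]], rotation=[[0,0,0]])

```text
clock: 5.3
tool_pos: [0.5435, 0.1125, 0.0624]
orientation: [-0.354, -3.122, 0.0]
ft_force: [-1.1, -0.4, 0.2]
finger_gap: 0.0003
gripper_force: 0.0
```

>>> servo_tool(grip=[1,1,1], delta_pos=[[0,0,-1],[0,0,-1],[0,0,-1]], rotation=[[0,0,0],[0,0,0],[0,0,0]])

```text
clock: 5.6
tool_pos: [0.5435, 0.1125, 0.0613]
orientation: [-0.354, -3.121, 0.0]
ft_force: [0.0, -0.6, -0.3]
finger_gap: 0.0006
gripper_force: 0.0
```

>>> servo_tool(grip=[1], delta_pos=[[0,0,0]], rotation=[[0,0,0]])

```text
clock: 5.7
tool_pos: [0.5435, 0.1124, 0.0613]
orientation: [-0.354, -3.122, 0.0]
ft_force: [-0.1, 0.1, -0.0]
finger_gap: 0.0004
gripper_force: 0.0
```

```bash
python3 - <<'E'
from bench import bot, eyes
import cv2,numpy as np
b=eyes.grab_frame("side")["img"][130:230,290:430,::-1]
cv2.imwrite("pics/p2.png",cv2.resize(b,None,fx=5,fy=5,interpolation=cv2.INTER_CUBIC));s=bot.sense();print(s["tool_pos"],s["ft_force"],s["joint_torque"])
E
```

```text
[0.54349691 0.11246088 0.06135331] [ 0.0217508  -0.01597342 -0.58589822] [ 1.52067696e-04 -4.13533366e+01  1.91251673e+00 -1.11443692e+01
 -3.73774083e-04  8.07575486e-02  1.21778615e-05]
```

View pics/p2.png

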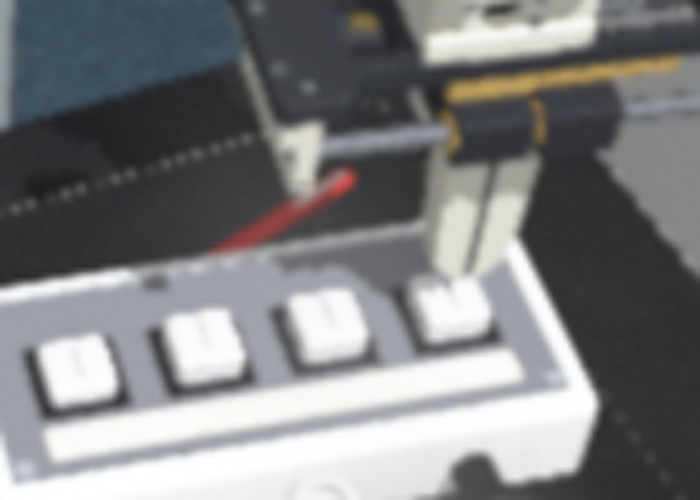

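The fingertips at about (460,275) in the crop (full (382,185)) seem to lie at the back edge of key 1. I'll check this by projecting the TCP.

```bash
python3 - <<'E'
from m import *
f=dict(np.load("side0.npz"));t=dict(np.load("top0.npz"))
def pr(f,p):
    K,T=f["mtx"],f["extrinsics"];c=T[:3,:3].T@(np.array(p)-T[:3,3]);q=K@[c[0],-c[1],-c[2]];return (q[:2]/q[2]).round(1)
print("tcp side",pr(f,[.5435,.1125,.0613]),"key",pr(f,[.5436,.112,.064]),pr(f,[.551,.112,.064]))
a=[(197.4,208.65),(219.7,213.15),(241.95,217.55),(264.2,222.05)];b=[(380,189.9),(355.4,194),(330.7,198.3),(305.2,203.2)]
for u,v in zip(a,b):print([x.round(4) if hasattr(x,'round') else np.round(x,4) for x in tri(ray(t,u),ray(f,v))],on(t,u,.064).round(4),on(f,v,.06).round(4))
E
```

```text
tcp side [379.3 189.2] key [379.3 188.3] [381.2 191. ]
[array([0.5441, 0.1135, 0.0593]), array([0.0006, 0.0006])] [0.5436 0.112  0.064 ] [0.5448 0.1137 0.06  ]
[array([0.5351, 0.064 , 0.0592]), array([0.0005, 0.0005])] [0.5347 0.0629 0.064 ] [0.5358 0.064  0.06  ]
[array([0.5263, 0.0147, 0.0589]), array([0.0006, 0.0006])] [0.526  0.0138 0.064 ] [0.5273 0.0148 0.06  ]
[array([ 0.5172, -0.0349,  0.0569]), array([0.0004, 0.0004])] [ 0.517  -0.0354  0.064 ] [ 0.5197 -0.0357  0.06  ]
```

>>> servo_tool(grip=[1,1], delta_pos=[[0,0,-1],[0,0,-1]], rotation=[[0,0,0],[0,0,0]])

```text
clock: 5.95
tool_pos: [0.5434, 0.1125, 0.0602]
orientation: [-0.354, -3.121, 0.0]
ft_force: [-0.3, -0.2, -0.4]
finger_gap: 0.0005
gripper_force: 0.0
```

>>> servo_tool(grip=[1], delta_pos=[[0,0,0]], rotation=[[0,0,0]])

```text
clock: 6.05
tool_pos: [0.5435, 0.1125, 0.0603]
orientation: [-0.354, -3.121, 0.0]
ft_force: [-0.2, -0.6, -0.3]
finger_gap: 0.0001
gripper_force: 0.0
```

```bash
python3 - <<'E'
from bench import bot, eyes
from m import *
f0=dict(np.load("side0.npz"))["img"];f=eyes.grab_frame("side")["img"]
for c0,n in((380,"k1"),(355,"k2"),(305,"k4")):
  for i in(f0,f):print(n,i[176:206,c0-3:c0+4].mean((1,2)).astype(int).tolist())
S=[bot.sense() for _ in range(2)];print([(s["ft_force"].round(2),s["joint_torque"].round(2)) for s in S])
E
```

```text
k1 [183, 164, 161, 161, 161, 161, 162, 184, 228, 243, 244, 245, 246, 247, 247, 249, 251, 251, 246, 235, 223, 185, 125, 104, 139, 195, 238, 249, 250, 250]
k1 [209, 209, 209, 208, 207, 205, 203, 198, 194, 197, 203, 223, 239, 246, 248, 249, 251, 251, 246, 236, 224, 185, 126, 104, 140, 196, 239, 249, 250, 250]
k2 [113, 191, 229, 214, 180, 165, 163, 163, 163, 164, 164, 182, 222, 241, 244, 244, 245, 246, 246, 248, 250, 251, 247, 236, 226, 202, 148, 112, 133, 177]
k2 [89, 129, 150, 137, 117, 109, 113, 130, 152, 162, 165, 183, 222, 242, 245, 244, 245, 246, 247, 248, 250, 251, 247, 237, 227, 202, 148, 112, 134, 177]
k4 [48, 47, 48, 48, 48, 49, 49, 52, 96, 186, 236, 226, 188, 165, 161, 161, 161, 161, 162, 162, 169, 203, 240, 247, 247, 247, 247, 247, 248, 250]
k4 [48, 47, 48, 48, 48, 49, 49, 52, 96, 186, 236, 227, 189, 166, 162, 162, 162, 162, 162, 162, 170, 204, 240, 248, 247, 247, 247, 247, 248, 250]
[(array([-0.02, -0.93, -0.16]), array([ -0.  , -41.37,   1.91, -11.1 ,  -0.  ,   0.08,   0.  ])), (array([-0.02, -0.93, -0.16]), array([ -0.  , -41.37,   1.91, -11.1 ,  -0.  ,   0.08,   0.  ]))]
```

The picture shows key 1 has not moved at all, so the tip is still just above it. I go on in small steps.

>>> servo_tool(grip=[1,1], delta_pos=[[0,0,-1],[0,0,-1]], rotation=[[0,0,0],[0,0,0]])

```text
clock: 6.3
tool_pos: [0.5434, 0.1125, 0.0592]
orientation: [-0.354, -3.121, 0.0]
ft_force: [0.2, 0.6, -0.4]
finger_gap: 0.0005
gripper_force: 0.0
```

>>> servo_tool(grip=[1], delta_pos=[[0,0,0]], rotation=[[0,0,0]])

```text
clock: 6.4
tool_pos: [0.5435, 0.1125, 0.0593]
orientation: [-0.354, -3.121, 0.0]
ft_force: [-0.5, -0.4, 0.0]
finger_gap: 0.0003
gripper_force: 0.0
```

```bash
cat > k.py <<'E'
from bench import bot, eyes
from m import *
f0=dict(np.load("side0.npz"))["img"];f=eyes.grab_frame("side")["img"]
for c0,r0,n in((380,193,"k1"),(355,197,"k2"),(331,202,"k3"),(305,206,"k4")):
  print(n,*[i[r0:r0+9,c0-3:c0+4].mean((1,2)).astype(int).tolist() for i in(f0,f)])
s=bot.sense();print(s["clock"],s["ft_force"].round(2),s["tool_pos"].round(4))
E
python3 k.py
```

```text
k1 [251, 246, 235, 223, 185, 125, 104, 139, 195] [251, 246, 235, 224, 186, 125, 104, 140, 195]
k2 [251, 247, 236, 226, 202, 148, 112, 133, 177] [251, 247, 237, 226, 202, 148, 112, 133, 177]
k3 [248, 238, 228, 203, 144, 98, 117, 168, 219] [248, 239, 229, 204, 145, 98, 117, 168, 219]
k4 [252, 252, 247, 230, 178, 111, 95, 141, 199] [252, 252, 247, 230, 180, 112, 96, 143, 200]
6.45 [-0.56  0.    1.07] [0.5435 0.1125 0.0593]
```

>>> servo_tool(grip=[1,1], delta_pos=[[0,0,-1],[0,0,-1]], rotation=[[0,0,0],[0,0,0]])

```text
clock: 6.65
tool_pos: [0.5434, 0.1125, 0.0582]
orientation: [-0.354, -3.121, 0.0]
ft_force: [0.2, 1.2, -0.1]
finger_gap: 0.0008
gripper_force: 0.0
```

>>> servo_tool(grip=[1], delta_pos=[[0,0,0]], rotation=[[0,0,0]])

```text
clock: 6.75
tool_pos: [0.5435, 0.1125, 0.0583]
orientation: [-0.354, -3.121, 0.0]
ft_force: [0.5, 0.2, -0.2]
finger_gap: 0.0006
gripper_force: 0.0
```

```bash
cat >> k.py <<'E'
import sys
if len(sys.argv)>1: cv2.imwrite(sys.argv[1],cv2.resize(f[150:220,320:420,::-1],None,fx=8,fy=8,interpolation=cv2.INTER_CUBIC))
E
python3 k.py pics/p3.png
```

```text
k1 [251, 246, 235, 223, 185, 125, 104, 139, 195] [251, 246, 235, 224, 185, 125, 104, 140, 195]
k2 [251, 247, 236, 226, 202, 148, 112, 133, 177] [251, 247, 237, 227, 202, 148, 113, 133, 177]
k3 [248, 238, 228, 203, 144, 98, 117, 168, 219] [248, 239, 229, 204, 145, 99, 118, 168, 220]
k4 [252, 252, 247, 230, 178, 111, 95, 141, 199] [252, 252, 247, 230, 179, 111, 96, 142, 199]
6.8 [-0.45  0.16 -0.32] [0.5435 0.1125 0.0583]
```

View pics/p3.png

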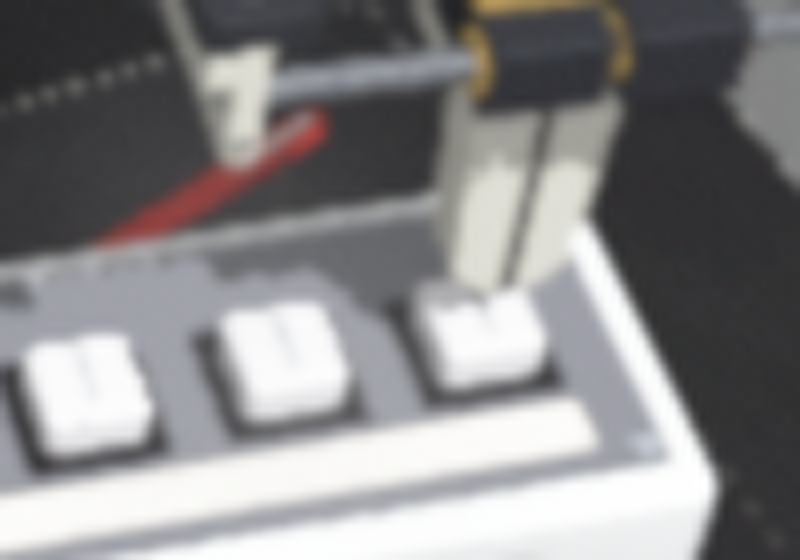

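>>> servo_tool(grip=[1,1,1], delta_pos=[[0,0,-1],[0,0,-1],[0,0,-1]], rotation=[[0,0,0],[0,0,0],[0,0,0]])

```text
clock: 7.1
tool_pos: [0.5434, 0.1125, 0.0573]
orientation: [-0.354, -3.121, 0.0]
ft_force: [1.0, 0.4, 0.7]
finger_gap: 0.0002
gripper_force: 0.0
```

>>> servo_tool(grip=[1,1,1], delta_pos=[[0,0,-1],[0,0,-1],[0,0,-1]], rotation=[[0,0,0],[0,0,0],[0,0,0]])

```text
clock: 7.4
tool_pos: [0.5435, 0.1124, 0.0563]
orientation: [-0.354, -3.121, 0.0]
ft_force: [-0.2, 0.1, 0.4]
finger_gap: 0.0005
gripper_force: 0.0
```

```bash
python3 k.py
```

```text
k1 [251, 246, 235, 223, 185, 125, 104, 139, 195] [251, 246, 235, 223, 186, 125, 104, 140, 196]
k2 [251, 247, 236, 226, 202, 148, 112, 133, 177] [251, 247, 237, 226, 203, 148, 113, 134, 177]
k3 [248, 238, 228, 203, 144, 98, 117, 168, 219] [248, 239, 229, 204, 145, 98, 118, 168, 220]
k4 [252, 252, 247, 230, 178, 111, 95, 141, 199] [252, 252, 247, 230, 180, 111, 96, 142, 200]
7.45 [ 0.41  0.18 -0.16] [0.5435 0.1125 0.0563]
```

```bash
python3 - <<'E'
from m import *
from bench import eyes
f=eyes.grab_frame("side");t=eyes.grab_frame("top")
for uv in((376,184),(382,186),(389,183)):
  print(uv,[on(f,uv,z).round(4).tolist() for z in(.052,.056,.064,.07)])
cv2.imwrite("pics/p4.png",np.hstack([cv2.resize(a[...,::-1],(400,440),interpolation=cv2.INTER_CUBIC) for a in(f["img"][160:215,355:405],t["img"][170:260,165:247])]))
E
```

```text
(376, 184) [[0.5222, 0.119, 0.052], [0.5251, 0.1166, 0.056], [0.5311, 0.1118, 0.064], [0.5355, 0.1082, 0.07]]
(382, 186) [[0.5315, 0.1274, 0.052], [0.5344, 0.125, 0.056], [0.5402, 0.12, 0.064], [0.5446, 0.1164, 0.07]]
(389, 183) [[0.5298, 0.1445, 0.052], [0.5327, 0.142, 0.056], [0.5386, 0.1369, 0.064], [0.543, 0.133, 0.07]]
```

View pics/p4.png

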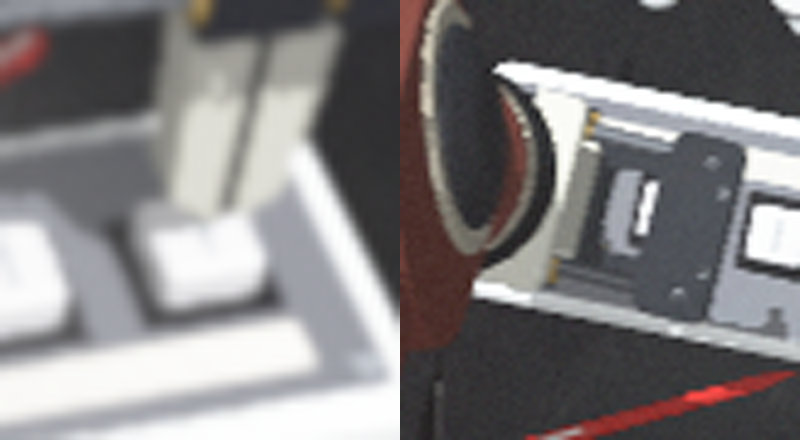

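The ray through the tip edge meets the expected x and y at a height of about 0.075, so the shut fingertips stand roughly 18 mm higher than the reported TCP. I keep going down guided by force, 2 mm per call and staying inside the 5 mm limit.

>>> servo_tool(grip=[1,1,1], delta_pos=[[0,0,-1],[0,0,-2],[0,0,-2]], rotation=[[0,0,0],[0,0,0],[0,0,0]])

```text
clock: 7.85
tool_pos: [0.5434, 0.1124, 0.0542]
orientation: [-0.354, -3.121, 0.0]
ft_force: [0.1, 0.7, 0.8]
finger_gap: 0.0005
gripper_force: 0.0
```

```bash
python3 k.py
```

```text
k1 [251, 246, 235, 223, 185, 125, 104, 139, 195] [251, 246, 235, 224, 186, 125, 104, 140, 196]
k2 [251, 247, 236, 226, 202, 148, 112, 133, 177] [251, 247, 237, 227, 203, 148, 112, 133, 177]
k3 [248, 238, 228, 203, 144, 98, 117, 168, 219] [248, 239, 229, 204, 145, 99, 118, 168, 220]
k4 [252, 252, 247, 230, 178, 111, 95, 141, 199] [252, 252, 247, 230, 179, 111, 96, 142, 200]
7.9 [0.53 0.37 0.19] [0.5434 0.1125 0.0542]
```

>>> servo_tool(grip=[1,1,1], delta_pos=[[0,0,-1],[0,0,-2],[0,0,-2]], rotation=[[0,0,0],[0,0,0],[0,0,0]])

```text
clock: 8.2
tool_pos: [0.5434, 0.1125, 0.0522]
orientation: [-0.354, -3.121, 0.0]
ft_force: [0.7, 0.9, -0.4]
finger_gap: 0.0006
gripper_force: 0.0
```

```bash
python3 k.py|sed -n '1p;5p'
```

```text
k1 [251, 246, 235, 223, 185, 125, 104, 139, 195] [251, 246, 236, 224, 186, 126, 104, 139, 195]
8.25 [-0.1   1.    0.21] [0.5434 0.1125 0.0523]
```

>>> servo_tool(grip=[1,1,1], delta_pos=[[0,0,-1],[0,0,-2],[0,0,-2]], rotation=[[0,0,0],[0,0,0],[0,0,0]])

```text
clock: 8.55
tool_pos: [0.5434, 0.1125, 0.0502]
orientation: [-0.354, -3.121, 0.0]
ft_force: [0.8, 0.4, -0.8]
finger_gap: 0.0006
gripper_force: 0.0
```

```bash
python3 k.py|sed -n '1p;5p'
```

```text
k1 [251, 246, 235, 223, 185, 125, 104, 139, 195] [251, 246, 236, 224, 186, 126, 105, 140, 196]
8.6 [-0.63 -0.39  0.2 ] [0.5434 0.1124 0.0502]
```

>>> servo_tool(grip=[1,1,1], delta_pos=[[0,0,-1],[0,0,-2],[0,0,-2]], rotation=[[0,0,0],[0,0,0],[0,0,0]])

```text
clock: 8.9
tool_pos: [0.5433, 0.1125, 0.0482]
orientation: [-0.354, -3.121, 0.0]
ft_force: [-0.2, 1.0, -0.2]
finger_gap: 0.0006
gripper_force: 0.0
```

```bash
python3 k.py|sed -n '1p;5p'
```

```text
k1 [251, 246, 235, 223, 185, 125, 104, 139, 195] [251, 246, 235, 224, 186, 126, 104, 140, 196]
8.95 [-0.33  0.61  0.17] [0.5434 0.1125 0.0483]
```

>>> servo_tool(grip=[1,1,1], delta_pos=[[0,0,-1],[0,0,-1],[0,0,-1]], rotation=[[0,0,0],[0,0,0],[0,0,0]])

```text
clock: 9.25
tool_pos: [0.5435, 0.1125, 0.0473]
orientation: [-0.354, -3.122, 0.0]
ft_force: [0.5, -0.4, -0.3]
finger_gap: 0.0003
gripper_force: 0.0
```

>>> servo_tool(grip=[1,1,1], delta_pos=[[0,0,-1],[0,0,-1],[0,0,-1]], rotation=[[0,0,0],[0,0,0],[0,0,0]])

```text
clock: 9.55
tool_pos: [0.5435, 0.1125, 0.0463]
orientation: [-0.354, -3.121, 0.0]
ft_force: [0.5, -0.5, 0.0]
finger_gap: 0.0001
gripper_force: 0.0
```

```bash
python3 k.py|sed -n '1p;5p'
```

```text
k1 [251, 246, 235, 223, 185, 125, 104, 139, 195] [251, 246, 235, 224, 186, 126, 104, 140, 196]
9.6 [-0.59  0.22 -0.36] [0.5435 0.1125 0.0463]
```

>>> servo_tool(grip=[1,1,1], delta_pos=[[0,0,-1],[0,0,-1],[0,0,-1]], rotation=[[0,0,0],[0,0,0],[0,0,0]])

```text
clock: 9.9
tool_pos: [0.5434, 0.1125, 0.0453]
orientation: [-0.354, -3.121, 0.0]
ft_force: [0.3, -0.2, 0.5]
finger_gap: 0.0003
gripper_force: 0.0
```

>>> servo_tool(grip=[1,1,1], delta_pos=[[0,0,-1],[0,0,-1],[0,0,-1]], rotation=[[0,0,0],[0,0,0],[0,0,0]])

```text
clock: 10.2
tool_pos: [0.5434, 0.1125, 0.0443]
orientation: [-0.354, -3.121, 0.0]
ft_force: [0.4, 0.3, -0.4]
finger_gap: 0.0003
gripper_force: 0.0
```

```bash
python3 k.py|sed -n '1p;5p'
```

```text
k1 [251, 246, 235, 223, 185, 125, 104, 139, 195] [251, 246, 236, 224, 186, 125, 104, 139, 196]
10.25 [-0.3   0.1   0.29] [0.5435 0.1125 0.0443]
```

```bash
python3 - <<'E'
from bench import bot, eyes
from m import *
f=eyes.grab_frame("side")["img"];f0=dict(np.load("side0.npz"))["img"]
for c in range(370,396,2):print(c,f[178:200,c].mean(1).astype(int).tolist())
print()
for c in range(372,392,4):print(c,f0[178:200,c].mean(1).astype(int).tolist())
E
```

```text
370 [106, 103, 104, 104, 104, 104, 105, 106, 104, 92, 79, 78, 74, 75, 85, 104, 125, 139, 149, 157, 161, 164]
372 [111, 111, 114, 116, 116, 114, 115, 130, 145, 151, 150, 147, 141, 129, 115, 99, 92, 90, 92, 100, 111, 126]
374 [135, 135, 137, 138, 138, 138, 142, 150, 159, 164, 170, 173, 174, 182, 182, 170, 159, 150, 141, 123, 97, 82]
376 [164, 171, 177, 179, 182, 186, 191, 196, 204, 210, 212, 206, 204, 224, 240, 243, 237, 224, 217, 202, 152, 100]
378 [214, 218, 218, 219, 219, 219, 219, 219, 219, 219, 219, 219, 224, 242, 250, 252, 249, 239, 229, 209, 150, 100]
380 [219, 219, 219, 220, 220, 219, 219, 217, 217, 215, 212, 206, 212, 234, 249, 252, 247, 236, 223, 182, 120, 100]
382 [215, 215, 212, 205, 197, 189, 179, 167, 158, 146, 141, 144, 180, 234, 250, 251, 243, 233, 220, 166, 105, 108]
384 [155, 144, 137, 137, 148, 158, 170, 177, 191, 204, 210, 217, 232, 248, 252, 249, 240, 230, 210, 149, 101, 126]
386 [191, 203, 210, 212, 216, 218, 218, 219, 219, 220, 219, 224, 238, 248, 251, 245, 229, 210, 162, 106, 96, 142]
388 [220, 220, 220, 220, 219, 219, 220, 219, 217, 208, 193, 177, 173, 182, 185
[... 248 characters left out ...]
, 161, 163, 171]
394 [95, 156, 214, 237, 247, 250, 250, 247, 240, 224, 204, 184, 171, 165, 163, 162, 162, 162, 162, 162, 162, 161]

372 [167, 162, 162, 162, 163, 162, 170, 191, 200, 193, 176, 159, 146, 131, 116, 99, 92, 89, 91, 100, 111, 126]
376 [161, 161, 161, 161, 162, 164, 193, 236, 248, 250, 250, 250, 250, 249, 247, 244, 236, 224, 216, 202, 151, 100]
380 [160, 161, 161, 161, 162, 189, 237, 247, 244, 241, 239, 239, 243, 247, 251, 252, 247, 235, 223, 181, 121, 101]
384 [161, 161, 161, 160, 161, 170, 201, 231, 241, 247, 250, 251, 251, 252, 252, 249, 239, 229, 209, 148, 100, 125]
388 [167, 162, 161, 161, 161, 161, 162, 161, 161, 161, 162, 165, 171, 182, 184, 166, 136, 108, 80, 71, 102, 156]
```

```bash
python3 - <<'E'
import cv2;from m import *
f=cv2.imread("pics/p3.png") # z=.0583 frame, scale 8 crop from (320,150)
g=cv2.resize(f,(100,70),interpolation=cv2.INTER_AREA)
for c in range(370,396,4):print(c,g[28:50,c-320].mean(1).astype(int).tolist())
E
```

```text
370 [107, 103, 103, 104, 105, 105, 106, 106, 105, 94, 81, 78, 79, 82, 91, 106, 125, 138, 148, 155, 161, 164]
374 [125, 121, 114, 109, 106, 107, 121, 152, 171, 182, 205, 223, 223, 210, 191, 173, 160, 151, 140, 123, 98, 83]
378 [212, 213, 214, 215, 217, 218, 211, 194, 175, 186, 228, 246, 250, 251, 251, 252, 249, 240, 229, 207, 150, 103]
382 [217, 215, 210, 204, 196, 186, 177, 176, 204, 237, 248, 250, 249, 249, 251, 251, 243, 234, 218, 165, 108, 109]
386 [189, 202, 207, 211, 215, 218, 213, 198, 188, 197, 213, 230, 241, 249, 251, 244, 229, 207, 160, 106, 98, 141]
390 [222, 225, 226, 220, 205, 183, 167, 162, 162, 162, 161, 162, 161, 162, 162, 160, 157, 149, 135, 127, 139, 177]
394 [121, 166, 211, 235, 247, 251, 250, 247, 238, 222, 204, 186, 172, 166, 163, 161, 161, 161, 162, 162, 162, 162]
```

>>> servo_tool(grip=[1,1,1], delta_pos=[[0,0,-1],[0,0,-1],[0,0,-1]], rotation=[[0,0,0],[0,0,0],[0,0,0]])

```text
clock: 10.6
tool_pos: [0.5435, 0.1125, 0.0433]
orientation: [-0.354, -3.121, 0.0]
ft_force: [-0.2, -0.4, -0.6]
finger_gap: 0.0006
gripper_force: 0.0
```

>>> servo_tool(grip=[1,1,1], delta_pos=[[0,0,-1],[0,0,-1],[0,0,-1]], rotation=[[0,0,0],[0,0,0],[0,0,0]])

```text
clock: 10.9
tool_pos: [0.5436, 0.1125, 0.0426]
orientation: [0.354, 3.121, 0.0]
ft_force: [-0.8, 0.2, 2.3]
finger_gap: 0.0007
gripper_force: 1.2
```

```bash
python3 k.py|sed -n '1p;5p'
```

```text
k1 [251, 246, 235, 223, 185, 125, 104, 139, 195] [251, 247, 238, 224, 186, 126, 104, 140, 195]
10.95 [ 0.08 -0.33  2.9 ] [0.5436 0.1125 0.0426]
```

Key 1 touched: 2.5 N, with contact at reported z of about 0.0428. Now key 2.

>>> servo_tool(grip=[1,1,1,1,1], delta_pos=[[0,0,15],[-4,-24,15],[-9,-49,15],[-9,-49,15],[-9,-49,5]], rotation=[[0,0,0],[0,0,0],[0,0,0],[0,0,0],[0,0,0]])

```text
clock: 11.45
tool_pos: [0.5357, 0.0634, 0.048]
orientation: [0.356, 3.118, 0.002]
ft_force: [0.5, 1.1, 0.5]
finger_gap: 0.0006
gripper_force: 0.0
```

>>> servo_tool(grip=[1,1,1,1], delta_pos=[[0,0,-2],[0,0,-4],[0,0,-5],[0,0,-5]], rotation=[[0,0,0],[0,0,0],[0,0,0],[0,0,0]])

```text
clock: 11.85
tool_pos: [0.5341, 0.0649, 0.0423]
orientation: [-0.351, -3.121, -0.002]
ft_force: [-1.3, 0.8, 3.1]
finger_gap: 0.0009
gripper_force: 1.3
```

```bash
python3 k.py
```

```text
k1 [251, 246, 235, 223, 185, 125, 104, 139, 195] [251, 246, 235, 224, 186, 125, 104, 140, 196]
k2 [251, 247, 236, 226, 202, 148, 112, 133, 177] [250, 247, 238, 227, 203, 149, 112, 133, 177]
k3 [248, 238, 228, 203, 144, 98, 117, 168, 219] [248, 238, 229, 204, 145, 99, 118, 168, 220]
k4 [252, 252, 247, 230, 178, 111, 95, 141, 199] [252, 252, 247, 230, 180, 111, 96, 143, 200]
11.9 [-0.57  1.5   1.87] [0.5342 0.0648 0.0424]
```

Key 2 is up, with contact at the same height as key 1. Now key 3.

>>> servo_tool(grip=[1,1,1,1,1], delta_pos=[[0,0,15],[-4,-24,15],[-9,-50,15],[-9,-50,15],[-9,-50,5]], rotation=[[0,0,0],[0,0,0],[0,0,0],[0,0,0],[0,0,0]])

```text
clock: 12.4
tool_pos: [0.527, 0.0129, 0.0481]
orientation: [0.356, 3.118, 0.0]
ft_force: [-0.6, 0.3, -0.7]
finger_gap: 0.0004
gripper_force: 0.0
```

>>> servo_tool(grip=[1,1,1,1], delta_pos=[[0,0,-2],[0,0,-4],[0,0,-5],[0,0,-5]], rotation=[[0,0,0],[0,0,0],[0,0,0],[0,0,0]])

```text
clock: 12.8
tool_pos: [0.5252, 0.0148, 0.0423]
orientation: [-0.351, -3.121, -0.001]
ft_force: [-1.3, 1.6, 2.5]
finger_gap: 0.0005
gripper_force: 1.3
```

```bash
python3 k.py
```

```text
k1 [251, 246, 235, 223, 185, 125, 104, 139, 195] [251, 246, 235, 224, 186, 126, 105, 140, 196]
k2 [251, 247, 236, 226, 202, 148, 112, 133, 177] [251, 247, 237, 226, 203, 149, 113, 134, 178]
k3 [248, 238, 228, 203, 144, 98, 117, 168, 219] [250, 244, 231, 205, 145, 99, 118, 168, 220]
k4 [252, 252, 247, 230, 178, 111, 95, 141, 199] [252, 252, 247, 231, 179, 111, 96, 143, 200]
12.85 [-0.95  1.85  1.95] [0.5253 0.0147 0.0424]
```

Key 3 is up too. Now key 4, stopping first at the height where the others made contact.

>>> servo_tool(grip=[1,1,1,1,1], delta_pos=[[0,0,15],[-4,-24,15],[-9,-50,15],[-9,-50,15],[-9,-50,5]], rotation=[[0,0,0],[0,0,0],[0,0,0],[0,0,0],[0,0,0]])

```text
clock: 13.35
tool_pos: [0.5179, -0.037, 0.048]
orientation: [0.356, 3.118, 0.0]
ft_force: [0.6, 0.4, 0.1]
finger_gap: 0.0004
gripper_force: 0.0
```

>>> servo_tool(grip=[1,1,1,1], delta_pos=[[0,0,-2],[0,0,-4],[0,0,-5],[0,0,-5]], rotation=[[0,0,0],[0,0,0],[0,0,0],[0,0,0]])

```text
clock: 13.75
tool_pos: [0.5165, -0.0359, 0.0421]
orientation: [-0.352, -3.121, -0.0]
ft_force: [-0.7, 0.6, -0.5]
finger_gap: 0.0005
gripper_force: 0.0
```

>>> servo_tool(grip=[1,1,1], delta_pos=[[0,0,-1],[0,0,-2],[0,0,-2]], rotation=[[0,0,0],[0,0,0],[0,0,0]])

```text
clock: 14.05
tool_pos: [0.5164, -0.0365, 0.0403]
orientation: [-0.354, -3.121, 0.0]
ft_force: [-0.1, -0.3, -0.2]
finger_gap: 0.0002
gripper_force: 0.0
```

```bash
python3 k.py
```

```text
k1 [251, 246, 235, 223, 185, 125, 104, 139, 195] [252, 248, 238, 227, 190, 129, 107, 143, 200]
k2 [251, 247, 236, 226, 202, 148, 112, 133, 177] [252, 249, 240, 230, 207, 153, 117, 138, 182]
k3 [248, 238, 228, 203, 144, 98, 117, 168, 219] [250, 241, 232, 208, 148, 101, 121, 173, 224]
k4 [252, 252, 247, 230, 178, 111, 95, 141, 199] [251, 252, 249, 234, 184, 114, 99, 146, 203]
14.1 [-0.73 -0.59  0.03] [ 0.5165 -0.0366  0.0403]
```

No contact 2 mm below the others, so key 4 is the latched one. I press it home.

>>> servo_tool(grip=[1,1,1,1], delta_pos=[[0,0,-1],[0,0,-2],[0,0,-2],[0,0,-2]], rotation=[[0,0,0],[0,0,0],[0,0,0],[0,0,0]])

```text
clock: 14.5
tool_pos: [0.5167, -0.0366, 0.0391]
orientation: [0.354, 3.121, 0.0]
ft_force: [-0.5, 0.4, 5.1]
finger_gap: 0.0002
gripper_force: 2.9
```

>>> servo_tool(grip=[1,1,1,1,1], delta_pos=[[0,0,-1],[0,0,-2],[0,0,-3],[0,0,-4],[0,0,-4]], rotation=[[0,0,0],[0,0,0],[0,0,0],[0,0,0],[0,0,0]])

```text
clock: 15.0
tool_pos: [0.5168, -0.0366, 0.0358]
orientation: [0.354, 3.121, 0.0]
ft_force: [-3.3, 0.1, 12.6]
finger_gap: 0.0002
gripper_force: 5.6
```

>>> servo_tool(grip=[1,1,1,1], delta_pos=[[0,0,-1],[0,0,-2],[0,0,-3],[0,0,-3]], rotation=[[0,0,0],[0,0,0],[0,0,0],[0,0,0]])

```text
clock: 15.4
tool_pos: [0.5169, -0.0366, 0.0339]
orientation: [0.354, 3.12, 0.001]
ft_force: [-4.3, 1.1, 18.9]
finger_gap: 0.0003
gripper_force: 9.5
```

At the stop: 19 N, with 5 mm of travel. Lift straight up.

>>> servo_tool(grip=[1,1,1,1,1], delta_pos=[[0,0,10],[0,0,40],[0,0,80],[0,0,110],[0,0,110]], rotation=[[0,0,0],[0,0,0],[0,0,0],[0,0,0],[0,0,0]])

```text
clock: 15.9
tool_pos: [0.5196, -0.0369, 0.1453]
orientation: [0.353, 3.112, 0.001]
ft_force: [0.4, 0.3, -0.6]
finger_gap: 0.0004
gripper_force: 0.0
```

>>> servo_tool(grip=[1,1,1], delta_pos=[[0,0,0],[0,0,0],[0,0,0]], rotation=[[0,0,0],[0,0,0],[0,0,0]])

```text
clock: 16.2
tool_pos: [0.5154, -0.0364, 0.1399]
orientation: [-0.353, -3.118, 0.0]
ft_force: [0.3, 0.2, 0.4]
finger_gap: 0.0006
gripper_force: 0.0
```

```bash
sed -i 's/f\[150:220,320:420/f[150:220,270:420/;s/fx=8,fy=8/fx=5,fy=5/' k.py; python3 k.py pics/p5.png
```

```text
k1 [251, 246, 235, 223, 185, 125, 104, 139, 195] [252, 248, 239, 228, 191, 130, 108, 144, 200]
k2 [251, 247, 236, 226, 202, 148, 112, 133, 177] [252, 249, 240, 231, 208, 153, 117, 138, 183]
k3 [248, 238, 228, 203, 144, 98, 117, 168, 219] [250, 242, 232, 209, 149, 102, 121, 173, 224]
k4 [252, 252, 247, 230, 178, 111, 95, 141, 199] [252, 248, 239, 226, 180, 113, 98, 147, 204]
16.25 [1.21 0.12 0.08] [ 0.5156 -0.0365  0.14  ]
```

View pics/p5.png

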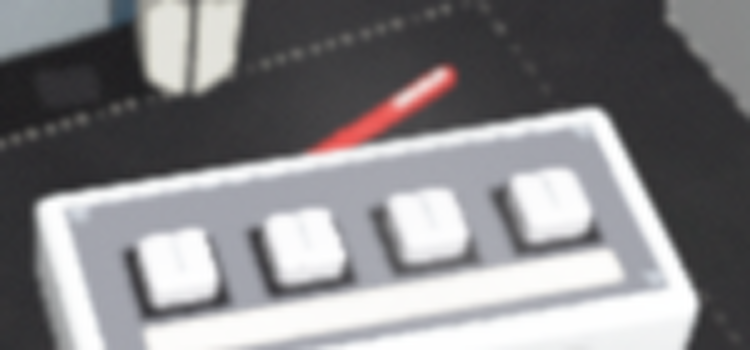

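All four keys stand at the same height, with key 4 at about (178,265) up like the others, and the fingers are clear. I hand the job in.

```bash
python3 -c "
from bench import bot;print(bot.job_done())"
```

```text
the job is handed in; nothing more can be done
None
```

The rightmost key was the latched one: I touched all four keys in order from left to right, pressed it home and let go, and in the last picture all four keys stand up; the job is handed in, and no verdict was returned.

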